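# Load the spring tub dispenser on the olive stall

### The job

Load the two oblong lidded olive tubs into the empty spring dispenser, lids up: first the deep tub, pressing it down until both catches snap shut over its lid, then the shallow tub on top of it, pressed down in the same way until both catches close over its lid. Leave everything else on the stall where it stands.

Things in the scene. Friction and masses are not known exactly. Their poses are not given: they have to be found in the camera images.
- dispenser: Fixed steel dispenser, 166 x 100 mm base, 178 mm high: two end walls and four corner guides round a well with open long sides (each open 87 mm wide). Origin: centre of the base's underside, on the table; x along the well's (and the tubs') length, y across through the open sides, z up. Well inside: 121 (x) by 69 mm (y). The guides flare outward above 160 mm. A half turn makes no difference.
- dispenser_mouth (a point): Centre of the mouth, 150 mm above the table, level with the pivots of the two catches. Press a tub's lid to 20 mm below this to let the catches snap over it (up to about 20 N); let go, it rises until its lid bears on the catches' undersides, 148.5 mm above the table.
- platform (a joint): How far the spring platform in the well has sunk, in m: 0 at rest (its top 146 mm above the table), at most 0.122. The spring (5 N preload, 70 N/m) pushes it up. With the deep tub latched it reads about 0.055, with both latched about 0.095.
- catch_a (a joint): Sprung catch at the +x end of the mouth: a flap 40 mm wide, 15 mm long, 3 mm thick, level at 0 rad with its tip 46 mm from the well's centre; it swings only downward (to 1.5 rad). A tub's body pushed down swings it aside; it snaps back to 0 once the lid's top is about 15 mm below the pivots.
- catch_b (a joint): The same catch at the -x end.
- deep_tub_center (a point): Centre of the deep tub, 29 mm above its underside. Oblong tub of olives with a flat white lid, 112 (x) x 60 (y) x 58 mm (z up), about 240 g, sides straight; its lowest 10 mm is a smaller foot, 82 x 48 mm, which fits between the catches and stands on the platform or on the lid below.
- shallow_tub_center (a point): Centre of the shallow tub, 20 mm above its underside. Same as the deep tub but 40 mm high, about 160 g: 112 (x) x 60 (y) x 40 mm, same 10 mm foot and white lid.
- bowl: Bystander: white bowl, 110 mm wide, 45 mm high; origin under its centre.
- jar: Bystander: green glass jar, 72 mm wide, 110 mm high; origin under its centre.
- round_tub: Bystander: round white tub, 104 mm wide, 65 mm high; origin under its centre.
- spoon: Bystander: wooden spoon lying flat, 240 mm long along x.
- oil: Bystander: amber bottle, 60 mm wide, 190 mm high; origin under its centre.
- tongs: Bystander: steel tongs lying flat, 210 mm long along x.

How it is judged:
On the way:
1. The deep tub alone is latched: lid up in the well, top under both closed catches (z of deep_tub_center in the frame of dispenser between 0.112 and 0.124 m and horizontal distance between deep_tub_center and dispenser below 0.009 m and angle between deep_tub_center's own z axis and vertical below 0.12 rad and value of joint each of catch_a, catch_b below 0.2 rad), for 0.2 s.
At the end, for the whole second after the job is handed in: Both tubs stand lid up (within 0.12 rad) in the dispenser, within 9 mm of its axis, the shallow one on the deep one, held down with the shallow lid under both closed catches (each below 0.2 rad; tub centres about 79 and 128 mm above the base, within 6 mm), the platform at rest (z of deep_tub_center in the frame of dispenser between 0.072 and 0.085 m and horizontal distance between each of deep_tub_center, shallow_tub_center and dispenser below 0.009 m and angle between each of deep_tub_center, shallow_tub_center's own z axis and vertical below 0.12 rad and z of shallow_tub_center in the frame of dispenser between 0.121 and 0.134 m and value of joint each of catch_a, catch_b below 0.2 rad and velocity of joint platform between -0.01 and 0.01 m/s); the robot touches nothing.
It fails at once if a bystander is moved by more than 30 mm or tipped over (distance of any of bowl, jar, round_tub, spoon, oil, tongs from where it was at the start of the episode above 0.03 m or angle between any of bowl, jar, round_tub, oil's own z axis and vertical above 0.5 rad).
It also fails if it takes over 72 s, if anything falls off the work surface, if the arm or the gripper's body presses on something with over 40 N, if the wrist force passes 120 N, or if a joint passes its speed limit or range.

### The arm

A 6-joint arm with a two-finger parallel gripper is mounted at the origin on the work surface. World frame = base frame: x ahead of the robot, y to its left, z up, the work surface at z = 0. Lengths are in m, angles in rad, forces in N, time in s.
With the tool pointing down it reaches from about 0.375 to 0.975 m from the base axis. Payload 3.8 kg.
Tool frame: the origin (TCP) lies on the mounting face of the last link; the fingertips stand 173 mm ahead of it and the grasp point (between the pads) lies 155 mm ahead of it; z points along the fingers, y is the line along which they close (so a half turn about z gives the same grasp; the last joint's range is limited). The gripper opens to 85 mm and grips with 20 to 120 N. Pads are 22 mm wide; open, the fingers measure 114 mm over their backs; the gripper's body (76 mm by 85 mm) begins 54 mm behind the grasp point. The pads swing forward as they close: fully open they stand 13 mm farther back than shut.
Start: joints at [1.116, 0.264, 1.604, -0, 1.274, -0.037], TCP at [0.274, 0.617, 0.405] pointing down, gripper open.
Joint ranges: [-2.63, 2.63], [-0.94, 2.18], [0.31, 2.57], [-1.31, 4.45], [0, 2.66], [-2.55, 2.55]. Speed limits (rad/s): [2.57, 2.57, 3.14, 3.14, 3.14, 3.14].

### API

Orientations are given as a rotation vector (axis times angle).
In Python, from workcell import bot gives the robot as it stands.
- The arm moves only by the tool drive_tool, never from a script. Its argument "increments" is a list of rows, each an object with "delta_pos": the shift along the tool's x, y, z in mm, a list of three; "turn": the turn about the tool's z in rad; "jaw": the opening, from -1 (shut) to 1 (fully open). A call has 1 to 8 rows; each row shifts and turns the commanded pose from where the row before left it, along the tool's axes as they then stand; what a row does not reach is not made up. A row lasts 1/12 s, in which the tool goes at most 41.7 mm and 7.16 degrees, less where a joint would pass 70% of its speed; a pose out of reach is approached as far as the arm can. A call is refused whole if a number of a shift passes 41.7 or a number of a turn 0.125, either way. A call with a gripper value outside its range is refused whole. The fingers move at their own pace and stop on an object; "grip_force" is the grip in N (left out, the last holds). Time passes only in rows, so rows that do not move let the fingers close. It gives the time, the measured TCP pose, the force, the opening and the grip force at its end, in the units of the state.
- bot.read_state(): the state, without advancing time (a new reading comes with each control period).
- bot.read_camera(name): name is "scene" or "top" or "wrist"; returns a dict with "pixels" (400x640x3 uint8, red, green, blue), "fovy" (degrees; the focal length in pixels is half the picture's height over the tangent of half this angle, whatever the lens; pixels are square), "cx", "cy" (the principal point, pixels), "camera_from_world" (4x4, takes a point from world to camera coordinates); the wrist camera has in their place "hand_eye" (4x4, takes a point from camera to tool coordinates, whose origin is the TCP and whose axes are the flange's). Camera axes: x right, y down, z forward; pixel columns grow to the right and rows downward; lengths in m; the calibration is good to about 2 mm. A picture is of the moment at which its call begins: read the wrist's pose just before it. There is no depth.
- bot.finish_job(): hands the job in; it is judged then, once.
The state is a dict: "time": time; "q": joint angles; "joint_vel": joint speeds; "joint_torque": joint torques, N m; "tool_pos": TCP position; "tcp_rot": TCP orientation; "wrist_force": force on the tool from outside, world axes, zero at the start; "torque": the same for the moment, N m; "width": opening from 0.0 (shut) to 1.0 (fully open); "grip_force": force on a finger pad.
Only numpy, scipy, OpenCV 4.12 (cv2) and the standard library are available. Lean on these libraries where they do the work, as an engineer would, in place of code of your own. Each camera call takes 0.05 s, during which the arm holds its last target. There are 200 camera calls.

## Working session

There is one attempt and no reset: what is moved stays moved. The work goes in short steps, Python scripts to look and compute and a tool call to move; the robot and the scene stay as the last step left them, time stands still between calls to the robot, and variables do not carry over. Pictures are saved under pics/ and viewed, at most 12 in all, crops included, and the job is handed in when it is done.

Besides the shell and the picture viewer there is one more tool, called after ">>>" as name([rows], argument=value, ...), one row to a line, values as JSON. drive_tool: Moves the arm, as the interface text tells. Its arguments: {"type":"object","properties":{"increments":{"type":"array"},"grip_force":{"type":"number"}},"required":["increments"]}

```bash
mkdir -p pics
python3 - <<'E'
from workcell import bot
import cv2
s=bot.read_state(); print({k:(v if not hasattr(v,'__len__') else [round(float(x),4) for x in v]) for k,v in s.items()})
for n in ("top","scene"):
    c=bot.read_camera(n); print(n,c["fovy"],c["cx"],c["cy"],c["camera_from_world"].round(4).tolist() if hasattr(c["camera_from_world"],'round') else c["camera_from_world"])
    cv2.imwrite(f"pics/{n}0.png",c["pixels"][:,:,::-1])
E
```

```text
{'time': 0.0, 'q': [1.1161, 0.2648, 1.6054, -0.0, 1.2737, -0.0369], 'joint_vel': [0.0003, 0.0012, 0.0004, 0.0007, 0.0014, 0.0003], 'joint_torque': [0.0017, -51.5108, -36.7317, -0.0001, 0.0128, 0.0], 'tool_pos': [0.2737, 0.6166, 0.4033], 'tcp_rot': [-0.6513, -3.0728, 0.0035], 'wrist_force': [0.4024, -0.0485, -0.0145], 'torque': [-0.0709, 0.0085, 0.0458], 'grip_force': 0.0, 'width': 0.9979434552058815}
top 49.15000177117939 315.9483327515072 198.39664428016857 [[0.0238, -0.9997, 0.0022, 0.009], [-0.9795, -0.0238, -0.1998, 0.5684], [0.1998, 0.0026, -0.9798, 1.3523], [0.0, 0.0, 0.0, 1.0]]
scene 51.99990579429415 318.87082557737136 196.3829529913128 [[0.223, 0.9747, -0.0149, -0.1225], [0.6308, -0.1559, -0.7601, -0.271], [-0.7432, 0.1601, -0.6496, 1.8025], [0.0, 0.0, 0.0, 1.0]]
```

View pics/top0.png

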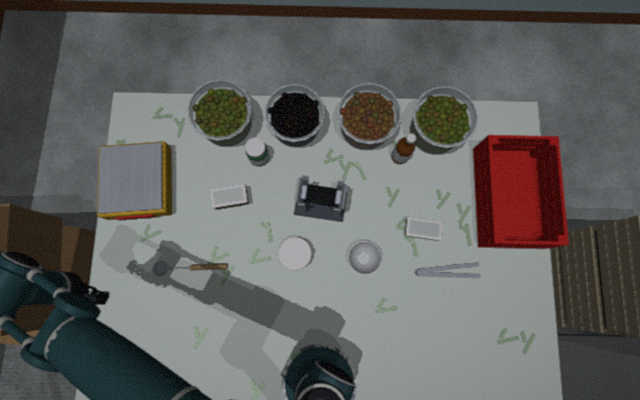

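View pics/scene0.png

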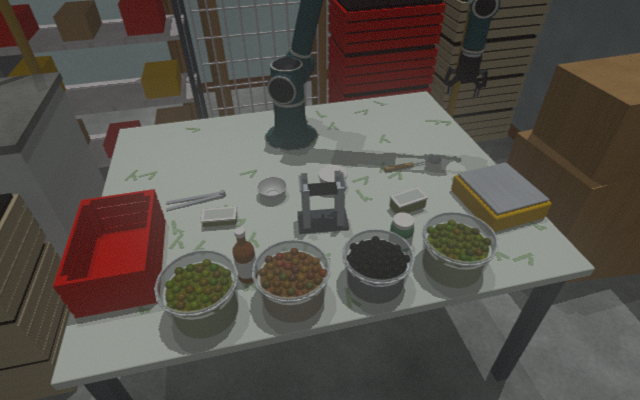

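The top view shows the deep tub at about (230,196), the shallow tub at (424,229) and the dispenser at (322,198). The scene view shows the left one is taller.

```bash
cat > h.py <<'E'
from workcell import bot
import cv2, numpy as np
from scipy.spatial.transform import Rotation as R
def rd(name):
    s=bot.read_state(); c=bot.read_camera(name); im=c["pixels"]
    f=im.shape[0]/2/np.tan(np.radians(c["fovy"])/2)
    if name=="wrist":
        T=np.eye(4);T[:3,:3]=R.from_rotvec(s["tcp_rot"]).as_matrix();T[:3,3]=s["tool_pos"]
        W=T@np.array(c["hand_eye"])
    else: W=np.linalg.inv(np.array(c["camera_from_world"]))
    return im,f,c["cx"],c["cy"],W
def cast(v,px,z):
    im,f,cx,cy,W=v; px=np.atleast_2d(px).astype(float)
    d=np.c_[(px[:,0]-cx)/f,(px[:,1]-cy)/f,np.ones(len(px))]@W[:3,:3].T
    o=W[:3,3]; return o+d*((z-o[2])/d[:,2])[:,None]
def proj(v,P):
    im,f,cx,cy,W=v; c=(np.atleast_2d(P)-W[:3,3])@W[:3,:3]
    return np.c_[c[:,0]/c[:,2]*f+cx,c[:,1]/c[:,2]*f+cy]
def rect(v,mask,z):
    "min-area rectangle of largest blob, on plane z: centre, sizes, yaw of long side"
    n,l,st,_=cv2.connectedComponentsWithStats(mask.astype(np.uint8)); k=1+np.argmax(st[1:,4])
    c=max(cv2.findContours((l==k).astype(np.uint8),0,1)[0],key=cv2.contourArea)[:,0]
    P=cast(v,c,z)[:,:2]; (x,y),(w,h),a=cv2.minAreaRect((P*1000).astype(np.float32))
    if w<h: a+=90; w,h=h,w
    return (x/1000,y/1000,w,h,np.radians((a+90)%180-90))
def pose():
    s=bot.read_state(); M=R.from_rotvec(s["tcp_rot"]).as_matrix()
    return s,M
def togo(x,y,yaw=None,z=None):
    "tool-axis shift in mm and turn bringing tool (pointing down) over x,y with tool y at yaw(mod pi)"
    s,M=pose(); p=np.array(s["tool_pos"]); d=np.array([x,y,p[2] if z is None else z])-p
    ty=np.arctan2(M[1,1],M[0,1]); print("pos",p.round(4),"tilt",M[:,2].round(4),"tool y yaw",round(ty,4),"shift mm",(M.T@d*1000).round(1),end=" ")
    if yaw is not None:
        e=(yaw-ty+np.pi/2)%np.pi-np.pi/2; print("turn(tool z)",round(-e,4),end="")
    print(" q6",round(s["q"][5],3),"F",np.round(s["wrist_force"],1),"t",round(s["time"],2),"w",round(s["width"],3))
E
python3 - <<'E'
from h import *
v=rd("top"); im=v[0]; g=im.astype(int).min(2)
for nm,(x0,y0,x1,y1),z in (("deep",(205,178,255,215),.058),("shallow",(400,212,448,246),.040)):
    for th in (165,180,195):
        m=np.zeros(g.shape,bool); m[y0:y1,x0:x1]=g[y0:y1,x0:x1]>th
        if m.any(): print(nm,th,np.round(rect(v,m,z),4))
    print(g[y0:y1:3,(x0+x1)//2])
a=cv2.resize(im[170:232,280:365],None,fx=8,fy=8,interpolation=cv2.INTER_CUBIC)
b=cv2.resize(im[175:250,205:255],None,fx=2,fy=2)
cv2.imwrite("pics/disp.png",a[:,:,::-1])
print(proj(v,[[.6,0,0],[.6,0,.178]]))
E
```

```text
deep 165 [ 0.5423  0.3193 73.9019 13.0762 -1.5466]
[151 150 151 169 144 141 149 145 154  75 149 149 152]
shallow 165 [ 0.4627 -0.277  10.0374  2.0654  1.2677]
[150 149 152 156 136 135 140 139 167 128 147 152]
[[322.85183844 192.65188618]
 [323.91264743 179.89449873]]
```

View pics/disp.png

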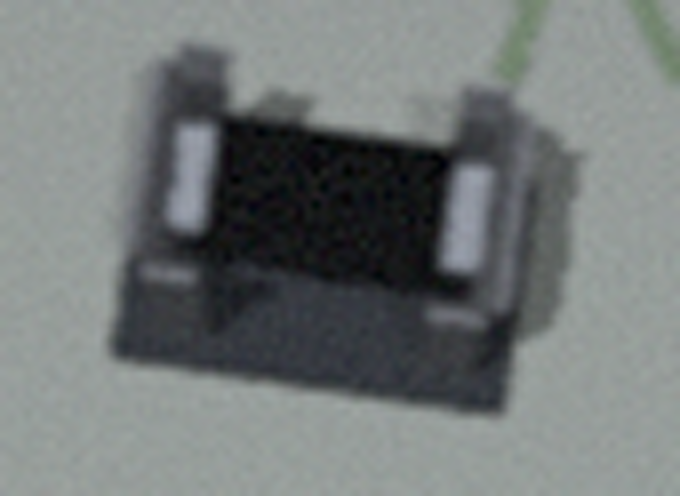

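The crop shows the two bright catches centred at about full-image (304,192) and (338,197). The dispenser's long side runs along world y with a small yaw.

Run:
```python
from h import *
v=rd("top")
c=cast(v,[[304,192.2],[338.25,197.1]],.150); d=c[0]-c[1]; print("disp",c.mean(0),np.linalg.norm(d),"yaw",np.arctan2(d[1],d[0]))
D=cast(v,[[229.5,194]],.058)[0]; S=cast(v,[[424,227.5]],.04)[0]; print("deep",D,"shallow",S)
w=bot.read_camera("wrist"); print(w["fovy"],np.round(w["hand_eye"],3).tolist())
im=v[0]
a=cv2.resize(im[178:216,202:260],None,fx=6,fy=6,interpolation=cv2.INTER_CUBIC); b=cv2.resize(im[210:248,395:453],None,fx=6,fy=6,interpolation=cv2.INTER_CUBIC)
cv2.imwrite("pics/tubs.png",np.hstack([a,b])[:,:,::-1])
togo(D[0],D[1],0)
```

```text
disp [0.56102089 0.00710584 0.15      ] 0.10422784231890841 yaw 1.4497751514532147
deep [0.57559156 0.30182004 0.058     ] shallow [ 0.48432738 -0.32762771  0.04      ]
68.63581545381967 [[0.001, -0.951, -0.309, 0.08], [1.0, 0.001, 0.0, 0.0], [0.0, -0.309, 0.951, 0.032], [0.0, 0.0, 0.0, 1.0]]
pos [0.2738 0.6168 0.404 ] tilt [-5.e-04 -1.e-03 -1.e+00] tool y yaw 1.153 shift mm [-4.036e+02 -1.654e+02  2.000e-01] turn(tool z) 1.153 q6 -0.037 F [ 1.1 -0.1 -0.5] t 0.25 w 1.0
```

View pics/tubs.png

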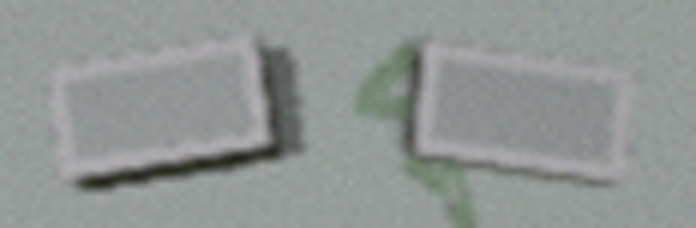

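>>> drive_tool([
  {"delta_pos": [-34,-14,0],"turn": 0,"jaw": 1},
  {"delta_pos": [-34,-14,0],"turn": 0,"jaw": 1},
  {"delta_pos": [-34,-14,0],"turn": 0,"jaw": 1},
  {"delta_pos": [-34,-14,0],"turn": 0,"jaw": 1},
  {"delta_pos": [-34,-14,0],"turn": 0,"jaw": 1},
  {"delta_pos": [-34,-14,0],"turn": 0,"jaw": 1},
  {"delta_pos": [-34,-14,0],"turn": 0,"jaw": 1},
  {"delta_pos": [-34,-14,0],"turn": 0,"jaw": 1},
])

```text
time: 0.92
tool_pos: [0.4779, 0.4027, 0.4047]
tcp_rot: [0.651, 3.073, 0.0]
wrist_force: [1.3, 0.6, -0.5]
width: 0.997
grip_force: 0.0
```

>>> drive_tool([
  {"delta_pos": [-34,-14,0],"turn": 0,"jaw": 1},
  {"delta_pos": [-34,-14,0],"turn": 0,"jaw": 1},
  {"delta_pos": [-34,-14,0],"turn": 0,"jaw": 1},
  {"delta_pos": [-30,-12,0],"turn": 0,"jaw": 1},
  {"delta_pos": [0,0,0],"turn": 0.12,"jaw": 1},
  {"delta_pos": [0,0,0],"turn": 0.12,"jaw": 1},
  {"delta_pos": [0,0,0],"turn": 0.12,"jaw": 1},
  {"delta_pos": [0,0,0],"turn": 0.12,"jaw": 1},
])

```text
time: 1.58
tool_pos: [0.5761, 0.3007, 0.4044]
tcp_rot: [-1.373, -2.825, 0.0]
wrist_force: [-0.2, -0.6, 0.7]
width: 0.996
grip_force: 0.0
```

>>> drive_tool([
  {"delta_pos": [0,0,0],"turn": 0.12,"jaw": 1},
  {"delta_pos": [0,0,0],"turn": 0.12,"jaw": 1},
  {"delta_pos": [0,0,0],"turn": 0.12,"jaw": 1},
  {"delta_pos": [0,0,0],"turn": 0.12,"jaw": 1},
  {"delta_pos": [0,0,0],"turn": 0,"jaw": 1},
  {"delta_pos": [0,0,0],"turn": 0,"jaw": 1},
])

```text
time: 2.08
tool_pos: [0.5757, 0.3013, 0.4046]
tcp_rot: [-1.993, -2.428, 0.0]
wrist_force: [0.7, 0.2, 0.2]
width: 1.003
grip_force: 0.0
```

Run:
```python
from h import *
v=rd("wrist"); im=v[0]; cv2.imwrite("pics/w1.png",im[:,:,::-1]); np.save("w1.npy",im)
togo(.5756,.3018,.16)
print(proj(v,[[.5756,.3018,.058]]))
```

```text
pos [0.5757 0.3013 0.4046] tilt [-2.e-04 -1.e-04 -1.e+00] tool y yaw 0.1963 shift mm [ 0.6 -0.  -0. ] turn(tool z) 0.0363 q6 0.247 F [ 0.  -0.9  1.2] t 2.13 w 1.004
[[321.87065357 178.01922444]]
```

View pics/w1.png

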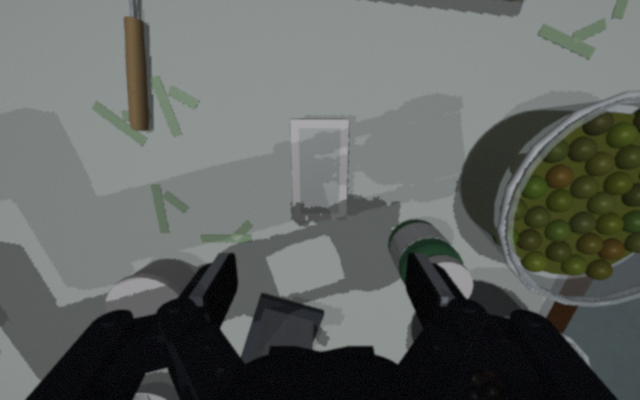

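The wrist view shows the deep tub's lid upright at about columns 291–350, rows 118–220. The jar is at (430,250), near the right finger's side.

Run:
```python
from h import *
v=rd("wrist"); 
# pixel corners: refine side edges by gradient
g=cv2.GaussianBlur(v[0],(3,3),0).astype(float).mean(2)
L=[];Rr=[];T=[]
for r in range(126,200,4):
    d=np.diff(g[r]); L.append((280+np.argmax(d[280:300])+.5,r)); Rr.append((340+np.argmin(d[340:362])+.5,r))
for c in range(298,346,4):
    d=np.diff(g[:,c]); T.append((c,108+np.argmax(d[108:130])+.5))
for n,p in (("L",L),("R",Rr),("T",T)):
    P=cast(v,p,.058); x,y=np.median(P[:,0]),np.median(P[:,1]); vx,vy,x0,y0=cv2.fitLine(P[:,:2].astype(np.float32),cv2.DIST_HUBER,0,.001,.001).ravel()
    print(n,np.round([x0,y0],4),"dir",np.arctan2(vy,vx)%np.pi)
print("lower corners",cast(v,[[292,221],[350,217]],.058))
print("rows",g[195:240:2,300].round(),g[195:240:2,344].round())
t=rd("top"); print("jar cap",cast(t,[[257,143]],.11)); print("jar base", cast(t,[[258,163]],0), "oil",cast(t,[[410,137]],.19),"bowl",cast(t,[[364,255]],.04),"round",cast(t,[[295,250]],.065))
```

```text
L [0.5387 0.3179] dir 1.7654964
R [0.5988 0.3241] dir 1.7715387
T [0.5614 0.3628] dir 0.19687402
lower corners [[0.55169559 0.24467511 0.058     ]
 [0.61657973 0.26270884 0.058     ]]
rows [129. 128. 129. 122.  91.  76.  76.  76.  76.  78.  81.  81.  81.  77.
  78. 101. 134. 117.  96.  93.  93.  93.  93.] [158. 156. 134. 103. 100. 100. 100. 100. 100.  99.  93.  84.  84.  92.
  94.  93.  93.  93.  93.  93.  93.  93.  93.]
jar cap [[0.73254732 0.21423772 0.11      ]]
jar base [[0.69814448 0.22337001 0.        ]] oil [[ 0.73579339 -0.25542442  0.19      ]] bowl [[ 0.39157968 -0.13449743  0.04      ]] round [[0.40008807 0.08420927 0.065     ]]
```

>>> drive_tool([
  {"delta_pos": [7,-3,20],"turn": 0,"jaw": 1},
  {"delta_pos": [0,0,34],"turn": 0,"jaw": 1},
  {"delta_pos": [0,0,34],"turn": 0,"jaw": 1},
  {"delta_pos": [0,0,34],"turn": 0,"jaw": 1},
  {"delta_pos": [0,0,34],"turn": 0,"jaw": 1},
  {"delta_pos": [0,0,30],"turn": 0,"jaw": 1},
  {"delta_pos": [0,0,20],"turn": 0,"jaw": 1},
  {"delta_pos": [0,0,0],"turn": 0,"jaw": 1},
])

```text
time: 2.9
tool_pos: [0.5687, 0.3062, 0.1926]
tcp_rot: [-1.993, -2.423, 0.015]
wrist_force: [-1.5, 0.1, -1.1]
width: 1.003
grip_force: 0.0
```

>>> drive_tool([
  {"delta_pos": [0,0,0],"turn": 0,"jaw": -1},
  {"delta_pos": [0,0,0],"turn": 0,"jaw": -1},
  {"delta_pos": [0,0,0],"turn": 0,"jaw": -1},
  {"delta_pos": [0,0,0],"turn": 0,"jaw": -1},
  {"delta_pos": [0,0,0],"turn": 0,"jaw": -1},
  {"delta_pos": [0,0,0],"turn": 0,"jaw": -1},
], grip_force=70)

```text
time: 3.4
tool_pos: [0.5726, 0.3081, 0.2012]
tcp_rot: [1.996, 2.424, 0.006]
wrist_force: [-0.3, 0.7, 6.0]
width: 0.687
grip_force: 79.0
```

>>> drive_tool([
  {"delta_pos": [0,0,-25],"turn": 0,"jaw": -1},
  {"delta_pos": [0,0,-38],"turn": 0,"jaw": -1},
  {"delta_pos": [0,0,-38],"turn": 0,"jaw": -1},
  {"delta_pos": [0,0,-38],"turn": 0,"jaw": -1},
  {"delta_pos": [0,0,-38],"turn": 0,"jaw": -1},
  {"delta_pos": [0,0,-38],"turn": 0,"jaw": -1},
  {"delta_pos": [-25,-6,-25],"turn": 0,"jaw": -1},
  {"delta_pos": [-25,-6,-25],"turn": 0,"jaw": -1},
])

```text
time: 4.07
tool_pos: [0.5689, 0.2566, 0.4662]
tcp_rot: [1.993, 2.427, 0.003]
wrist_force: [1.0, -0.4, -3.1]
width: 0.683
grip_force: 78.2
```

>>> drive_tool([
  {"delta_pos": [-30,-7,-25],"turn": 0,"jaw": -1},
  {"delta_pos": [-30,-7,-25],"turn": 0,"jaw": -1},
  {"delta_pos": [-30,-7,-25],"turn": 0,"jaw": -1},
  {"delta_pos": [-30,-7,-25],"turn": 0,"jaw": -1},
  {"delta_pos": [-30,-7,-20],"turn": 0,"jaw": -1},
  {"delta_pos": [-30,-7,-10],"turn": 0,"jaw": -1},
  {"delta_pos": [-35,-8,0],"turn": 0,"jaw": -1},
  {"delta_pos": [-35,-8,0],"turn": 0,"jaw": -1},
])

```text
time: 4.73
tool_pos: [0.5596, -0.0016, 0.5951]
tcp_rot: [1.995, 2.425, 0.002]
wrist_force: [0.3, -0.1, -3.2]
width: 0.692
grip_force: 78.2
```

>>> drive_tool([
  {"delta_pos": [-32,-8,0],"turn": 0,"jaw": -1},
  {"delta_pos": [-32,-8,0],"turn": 0,"jaw": -1},
  {"delta_pos": [-28,-6,0],"turn": 0,"jaw": -1},
  {"delta_pos": [0,0,0],"turn": 0.1,"jaw": -1},
  {"delta_pos": [0,0,0],"turn": 0.11,"jaw": -1},
  {"delta_pos": [0,0,0],"turn": 0.11,"jaw": -1},
  {"delta_pos": [0,0,0],"turn": 0,"jaw": -1},
  {"delta_pos": [0,0,0],"turn": 0,"jaw": -1},
])

```text
time: 5.4
tool_pos: [0.5561, -0.0948, 0.5933]
tcp_rot: [-2.354, -2.079, 0.001]
wrist_force: [-0.3, -0.3, -2.6]
width: 0.691
grip_force: 78.1
```

Run:
```python
from h import *
v=rd("wrist"); im=v[0]; cv2.imwrite("pics/w2.png",im[:,:,::-1])
togo(.561,.0071,-.121); print(proj(v,[[.561,.0071,.15]]))
```

```text
pos [ 0.5562 -0.0947  0.5934] tilt [-5.e-04  1.e-04 -1.e+00] tool y yaw -0.1239 shift mm [101.6  -7.8   0. ] turn(tool z) -0.0029 q6 -0.089 F [ 0.7 -0.3 -2. ] t 5.45 w 0.689
[[316.21872525  84.88074264]]
```

View pics/w2.png

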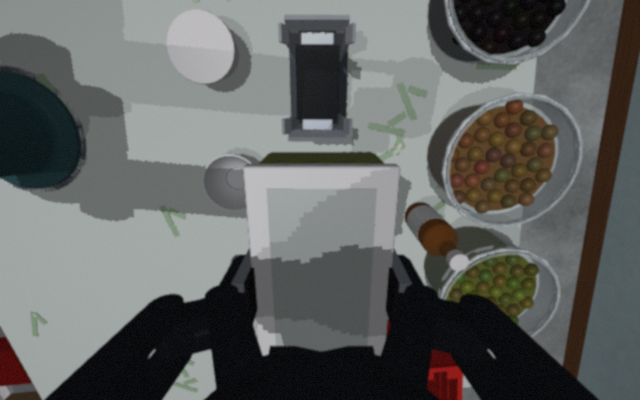

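The dispenser is fully visible: bright catches at about (318,39) and (317,124), with the held tub's lid front edge on row 166, columns 246–398. I'll measure both.

Run:
```python
from h import *
v=rd("wrist"); g=cv2.GaussianBlur(v[0],(3,3),0).astype(float).mean(2)
for th in (150,170):
    C=[]
    for r0,r1 in ((28,50),(112,136)):
        m=np.zeros(g.shape,np.uint8); m[r0:r1,296:340]=g[r0:r1,296:340]>th
        n,l,st,c=cv2.connectedComponentsWithStats(m); k=1+np.argmax(st[1:,4]); C.append(c[k]); print(st[k])
    P=cast(v,C,.150); d=P[0]-P[1]; print("disp",P.mean(0).round(4),np.linalg.norm(d).round(4),"short yaw",np.arctan2(d[1],d[0])-np.pi/2)
s,M=pose(); z=s["tool_pos"][2]-.143
def tool(p): return ((cast(v,p,z)-s["tool_pos"])@M*1000)[:,:2]
T=[(c,156+np.argmax(np.diff(g[156:176,c]))+.5) for c in range(255,390,6)]
L=[(236+np.argmax(np.diff(g[r,236:262]))+.5,r) for r in range(172,235,4)]
Rr=[(388+np.argmin(np.diff(g[r,388:408]))+.5,r) for r in range(172,235,4)]
for n,p in (("T",T),("L",L),("R",Rr)):
    q=tool(p); f=cv2.fitLine(q.astype(np.float32),cv2.DIST_HUBER,0,.5,.01).ravel(); print(n,f[2:],"dir deg",np.degrees(np.arctan2(f[1],f[0]))%180)
```

```text
[302  33  31  11 314]
[303 120  28   9 240]
disp [0.5618 0.0095 0.15  ] 0.1046 short yaw -0.13394773165851293
[303  34  29   9 253]
[304 121  26   7 172]
disp [0.5617 0.0096 0.15  ] 0.1047 short yaw -0.13937808293975573
T [56.367588 -1.087649] dir deg 89.38542
L [ 43.437317 -31.275623] dir deg 179.55934
R [43.24765  29.968407] dir deg 172.90048
```

>>> drive_tool([
  {"delta_pos": [34,-2,0],"turn": 0,"jaw": -1},
  {"delta_pos": [34,-2,0],"turn": 0,"jaw": -1},
  {"delta_pos": [35,-3,0],"turn": 0,"jaw": -1},
  {"delta_pos": [0,0,35],"turn": 0.012,"jaw": -1},
  {"delta_pos": [0,0,35],"turn": 0,"jaw": -1},
  {"delta_pos": [0,0,35],"turn": 0,"jaw": -1},
  {"delta_pos": [0,0,35],"turn": 0,"jaw": -1},
  {"delta_pos": [0,0,35],"turn": 0,"jaw": -1},
])

```text
time: 6.17
tool_pos: [0.5621, 0.0089, 0.4173]
tcp_rot: [2.367, 2.065, 0.001]
wrist_force: [1.4, 1.3, -3.6]
width: 0.689
grip_force: 78.3
```

>>> drive_tool([
  {"delta_pos": [0,0,25],"turn": 0,"jaw": -1},
  {"delta_pos": [0,0,0],"turn": 0,"jaw": -1},
  {"delta_pos": [0,0,0],"turn": 0,"jaw": -1},
  {"delta_pos": [0,0,0],"turn": 0,"jaw": -1},
  {"delta_pos": [0,0,0],"turn": 0,"jaw": -1},
])

```text
time: 6.58
tool_pos: [0.5636, 0.0083, 0.3969]
tcp_rot: [2.367, 2.06, 0.006]
wrist_force: [0.4, 1.2, -2.2]
width: 0.691
grip_force: 77.9
```

Run:
```python
from h import *
togo(.5617,.0090,-.136,.386)
v=rd("scene"); im=v[0]; a=cv2.resize(im[130:240,270:375],None,fx=5,fy=5,interpolation=cv2.INTER_CUBIC); cv2.imwrite("pics/s2.png",a[:,:,::-1])
```

```text
pos [0.5636 0.0083 0.3969] tilt [ 5.3e-03 -2.0e-04 -1.0e+00] tool y yaw -0.1384 shift mm [ 0.4 -2.1 10.9] turn(tool z) -0.0024 q6 0.109 F [ 0.4  1.2 -2.2] t 6.58 w 0.691
```

View pics/s2.png

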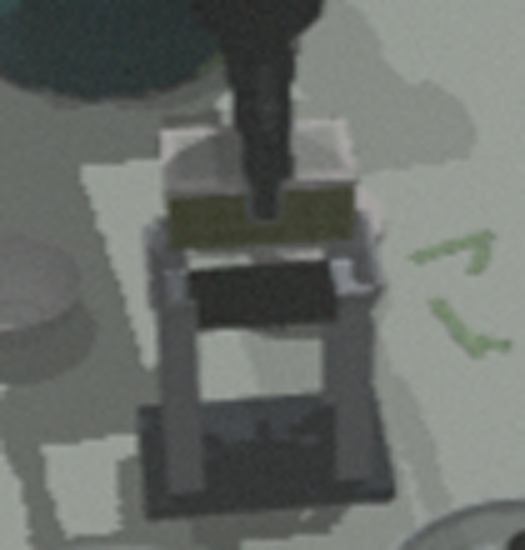

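The tub hangs above the mouth, visually centred between the end walls. Descending.

>>> drive_tool([
  {"delta_pos": [0,-1.5,9],"turn": 0,"jaw": -1},
  {"delta_pos": [0,0,9],"turn": 0,"jaw": -1},
  {"delta_pos": [0,0,9],"turn": 0,"jaw": -1},
  {"delta_pos": [0,0,9],"turn": 0,"jaw": -1},
  {"delta_pos": [0,0,6],"turn": 0,"jaw": -1},
  {"delta_pos": [0,0,0],"turn": 0,"jaw": -1},
  {"delta_pos": [0,0,0],"turn": 0,"jaw": -1},
])

```text
time: 7.22
tool_pos: [0.5608, 0.0085, 0.3507]
tcp_rot: [-2.369, -2.061, 0.002]
wrist_force: [0.5, -0.1, -2.1]
width: 0.687
grip_force: 78.0
```

>>> drive_tool([
  {"delta_pos": [0,0,6],"turn": 0,"jaw": -1},
  {"delta_pos": [0,0,6],"turn": 0,"jaw": -1},
  {"delta_pos": [0,0,6],"turn": 0,"jaw": -1},
  {"delta_pos": [0,0,6],"turn": 0,"jaw": -1},
  {"delta_pos": [0,0,0],"turn": 0,"jaw": -1},
])

```text
time: 7.63
tool_pos: [0.5619, 0.0086, 0.3286]
tcp_rot: [2.369, 2.06, 0.004]
wrist_force: [1.5, 0.3, 2.1]
width: 0.689
grip_force: 79.0
```

>>> drive_tool([
  {"delta_pos": [0,0,8],"turn": 0,"jaw": -1},
  {"delta_pos": [0,0,8],"turn": 0,"jaw": -1},
  {"delta_pos": [0,0,8],"turn": 0,"jaw": -1},
  {"delta_pos": [0,0,8],"turn": 0,"jaw": -1},
  {"delta_pos": [0,0,7],"turn": 0,"jaw": -1},
  {"delta_pos": [0,0,0],"turn": 0,"jaw": -1},
  {"delta_pos": [0,0,0],"turn": 0,"jaw": -1},
])

```text
time: 8.22
tool_pos: [0.562, 0.0086, 0.2899]
tcp_rot: [2.369, 2.061, 0.004]
wrist_force: [2.0, 1.9, 4.9]
width: 0.687
grip_force: 79.0
```

>>> drive_tool([
  {"delta_pos": [0,0,6],"turn": 0,"jaw": -1},
  {"delta_pos": [0,0,6],"turn": 0,"jaw": -1},
  {"delta_pos": [0,0,5],"turn": 0,"jaw": -1},
  {"delta_pos": [0,0,3],"turn": 0,"jaw": -1},
  {"delta_pos": [0,0,0],"turn": 0,"jaw": -1},
  {"delta_pos": [0,0,0],"turn": 0,"jaw": -1},
  {"delta_pos": [0,0,0],"turn": 0,"jaw": -1},
])

```text
time: 8.8
tool_pos: [0.562, 0.0086, 0.2706]
tcp_rot: [2.369, 2.06, 0.004]
wrist_force: [0.5, 1.4, 6.7]
width: 0.687
grip_force: 79.3
```

Run:
```python
from h import *
togo(.5617,.0090,-.136,.271)
im=rd("scene")[0]; a=cv2.resize(im[140:240,280:365],None,fx=5,fy=5,interpolation=cv2.INTER_CUBIC)
b=cv2.resize(rd("wrist")[0],(640,400))[:,120:490]
cv2.imwrite("pics/s3.png",np.hstack([a[:400],b])[:,:,::-1])
```

```text
pos [0.562  0.0086 0.2706] tilt [ 3.3e-03  2.0e-04 -1.0e+00] tool y yaw -0.1391 shift mm [ 0.4 -0.4 -0.4] turn(tool z) -0.0031 q6 0.11 F [0.5 1.4 6.7] t 8.8 w 0.687
```

View pics/s3.png

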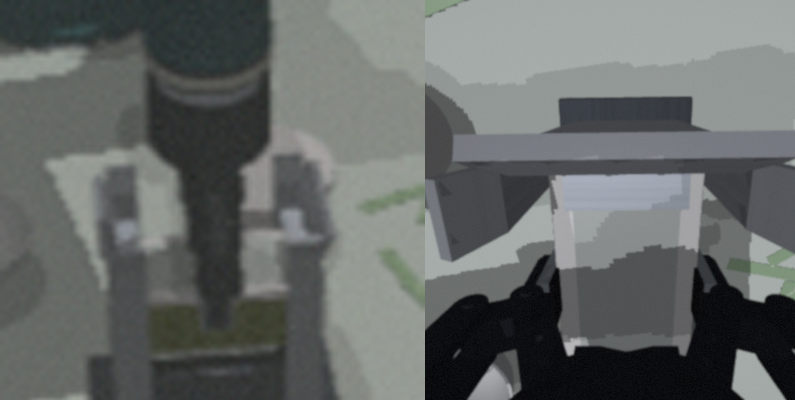

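Both catches show level and bright above the lid, in the scene crop at (122,230) and (290,225). In the wrist view one flap lies over the lid end. Releasing and rising.

>>> drive_tool([
  {"delta_pos": [0,0,0],"turn": 0,"jaw": 1},
  {"delta_pos": [0,0,0],"turn": 0,"jaw": 1},
  {"delta_pos": [0,0,0],"turn": 0,"jaw": 1},
  {"delta_pos": [0,0,0],"turn": 0,"jaw": 1},
  {"delta_pos": [0,0,0],"turn": 0,"jaw": 1},
  {"delta_pos": [0,0,0],"turn": 0,"jaw": 1},
])

```text
time: 9.4
tool_pos: [0.5607, 0.0085, 0.2683]
tcp_rot: [-2.37, -2.061, 0.001]
wrist_force: [-0.4, 0.1, -0.2]
width: 0.996
grip_force: 0.0
```

>>> drive_tool([
  {"delta_pos": [0,0,-15],"turn": 0,"jaw": 1},
  {"delta_pos": [0,0,-25],"turn": 0,"jaw": 1},
  {"delta_pos": [0,0,-35],"turn": 0,"jaw": 1},
  {"delta_pos": [0,0,-35],"turn": 0,"jaw": 1},
  {"delta_pos": [0,0,-35],"turn": 0,"jaw": 1},
  {"delta_pos": [0,0,0],"turn": 0,"jaw": 1},
  {"delta_pos": [0,0,0],"turn": 0,"jaw": 1},
])

```text
time: 9.98
tool_pos: [0.5619, 0.0084, 0.4171]
tcp_rot: [2.367, 2.059, 0.007]
wrist_force: [0.3, 0.0, -0.2]
width: 1.002
grip_force: 0.0
```

Run:
```python
from h import *
togo(.4843,-.3276,-.16)
v=rd("wrist"); cv2.imwrite("pics/w4.png",v[0][:,:,::-1])
print(proj(v,[[.5617,.009,.15]]))
```

```text
pos [0.5619 0.0084 0.4171] tilt [ 6.5e-03 -3.0e-04 -1.0e+00] tool y yaw -0.139 shift mm [-343.5  -30.3   -0.4] turn(tool z) 0.021 q6 0.11 F [ 0.3  0.  -0.2] t 9.98 w 1.002
[[319.86520719 200.85741239]]
```

View pics/w4.png

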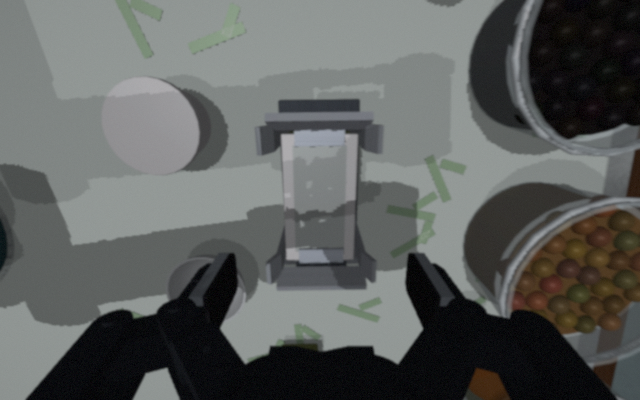

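The deep tub is latched, with catches over its lid ends at (320,137) and (318,257). On to the shallow tub.

>>> drive_tool([
  {"delta_pos": [-38,-3,0],"turn": 0,"jaw": 1},
  {"delta_pos": [-38,-3,0],"turn": 0,"jaw": 1},
  {"delta_pos": [-38,-3,0],"turn": 0,"jaw": 1},
  {"delta_pos": [-38,-3,0],"turn": 0,"jaw": 1},
  {"delta_pos": [-38,-3,0],"turn": 0,"jaw": 1},
  {"delta_pos": [-38,-3,0],"turn": 0,"jaw": 1},
  {"delta_pos": [-38,-4,0],"turn": 0.02,"jaw": 1},
  {"delta_pos": [-38,-4,0],"turn": 0,"jaw": 1},
])

```text
time: 10.7
tool_pos: [0.4911, -0.2901, 0.4108]
tcp_rot: [-2.388, -2.034, 0.002]
wrist_force: [0.9, 0.4, 0.0]
width: 0.999
grip_force: 0.0
```

>>> drive_tool([
  {"delta_pos": [-38,-4,0],"turn": 0,"jaw": 1},
  {"delta_pos": [0,0,0],"turn": 0,"jaw": 1},
  {"delta_pos": [0,0,0],"turn": 0,"jaw": 1},
  {"delta_pos": [0,0,0],"turn": 0,"jaw": 1},
])

```text
time: 11.03
tool_pos: [0.4819, -0.3254, 0.4114]
tcp_rot: [-2.389, -2.034, 0.001]
wrist_force: [0.8, 0.9, -0.7]
width: 1.0
grip_force: 0.0
```

Run:
```python
from h import *
togo(.4843,-.3276,-.16)
v=rd("wrist"); cv2.imwrite("pics/w5.png",v[0][:,:,::-1]); np.save("w5.npy",v[0])
print(proj(v,[[.4843,-.3276,.04]]))
```

```text
pos [ 0.4819 -0.3254  0.4114] tilt [-0.003  0.003 -1.   ] tool y yaw -0.1601 shift mm [-1.8  2.7 -0. ] turn(tool z) -0.0001 q6 -0.477 F [ 0.8  0.9 -0.7] t 11.03 w 1.0
[[325.28350169 175.32529567]]
```

View pics/w5.png

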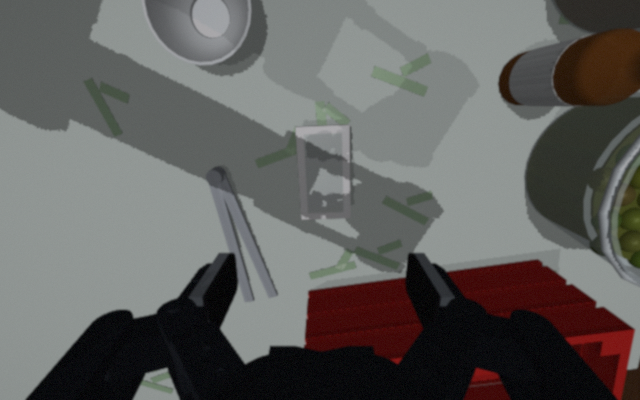

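The shallow lid spans about (296,127), (350,126), (352,218) and (301,219). The tongs are well left of where the finger goes.

Run:
```python
from h import *
v=rd("wrist"); s,M=pose(); g=cv2.GaussianBlur(v[0],(3,3),0).astype(float).mean(2)
T=[(c,118+np.argmax(np.diff(g[118:136,c]))+.5) for c in range(303,346,3)]
L=[(288+np.argmax(np.diff(g[r,288:310]))+.5,r) for r in range(134,210,4)]
Rr=[(340+np.argmin(np.diff(g[r,340:360]))+.5,r) for r in range(134,210,4)]
B=[(c,208+np.argmin(np.diff(g[208:226,c]))+.5) for c in range(306,348,3)]
for n,p in (("T",T),("B",B),("L",L),("R",Rr)):
    q=((cast(v,p,.04)-s["tool_pos"])@M*1000)[:,:2].astype(np.float32); f=cv2.fitLine(q,cv2.DIST_HUBER,0,.5,.01).ravel(); print(n,f[2:],"dir deg",np.degrees(np.arctan2(f[1],f[0]))%180, np.median(q,0))
```

```text
T [53.781384  1.843327] dir deg 87.68078 [53.6356     1.8535597]
B [-51.328045   9.217129] dir deg 66.65671 [-59.064613    4.0648932]
L [  3.821246 -29.251308] dir deg 177.47754 [  3.4129598 -29.176567 ]
R [ 3.2880623 31.61718  ] dir deg 177.43996 [ 3.4309943 31.856474 ]
```

>>> drive_tool([
  {"delta_pos": [-2.5,1.5,20],"turn": -0.044,"jaw": 1},
  {"delta_pos": [0,0,35],"turn": 0,"jaw": 1},
  {"delta_pos": [0,0,35],"turn": 0,"jaw": 1},
  {"delta_pos": [0,0,35],"turn": 0,"jaw": 1},
  {"delta_pos": [0,0,35],"turn": 0,"jaw": 1},
  {"delta_pos": [0,0,30],"turn": 0,"jaw": 1},
  {"delta_pos": [0,0,20],"turn": 0,"jaw": 1},
  {"delta_pos": [0,0,16],"turn": 0,"jaw": 1},
])

```text
time: 11.8
tool_pos: [0.4831, -0.3258, 0.1848]
tcp_rot: [-2.34, -2.09, 0.001]
wrist_force: [-0.7, -0.2, 0.0]
width: 0.999
grip_force: 0.0
```

>>> drive_tool([
  {"delta_pos": [0,0,0],"turn": 0,"jaw": 1},
  {"delta_pos": [0,0,0],"turn": 0,"jaw": 1},
  {"delta_pos": [0,0,0],"turn": 0,"jaw": -1},
  {"delta_pos": [0,0,0],"turn": 0,"jaw": -1},
  {"delta_pos": [0,0,0],"turn": 0,"jaw": -1},
  {"delta_pos": [0,0,0],"turn": 0,"jaw": -1},
  {"delta_pos": [0,0,0],"turn": 0,"jaw": -1},
  {"delta_pos": [0,0,0],"turn": 0,"jaw": -1},
])

```text
time: 12.47
tool_pos: [0.4847, -0.3291, 0.1901]
tcp_rot: [2.342, 2.087, 0.002]
wrist_force: [0.9, 1.6, 6.7]
width: 0.685
grip_force: 78.1
```

>>> drive_tool([
  {"delta_pos": [0,0,-20],"turn": 0,"jaw": -1},
  {"delta_pos": [0,0,-38],"turn": 0,"jaw": -1},
  {"delta_pos": [0,0,-38],"turn": 0,"jaw": -1},
  {"delta_pos": [0,0,-38],"turn": 0,"jaw": -1},
  {"delta_pos": [0,0,-38],"turn": 0,"jaw": -1},
  {"delta_pos": [0,0,-38],"turn": 0,"jaw": -1},
  {"delta_pos": [0,0,-35],"turn": 0,"jaw": -1},
  {"delta_pos": [20,2,-10],"turn": 0.021,"jaw": -1},
])

```text
time: 13.13
tool_pos: [0.4881, -0.3114, 0.4507]
tcp_rot: [2.361, 2.054, 0.002]
wrist_force: [1.4, 0.6, -0.4]
width: 0.683
grip_force: 77.4
```

>>> drive_tool([
  {"delta_pos": [38,4,0],"turn": 0,"jaw": -1},
  {"delta_pos": [38,4,0],"turn": 0,"jaw": -1},
  {"delta_pos": [38,4,0],"turn": 0,"jaw": -1},
  {"delta_pos": [38,4,0],"turn": 0,"jaw": -1},
  {"delta_pos": [38,4,0],"turn": 0,"jaw": -1},
  {"delta_pos": [30,3,0],"turn": 0,"jaw": -1},
  {"delta_pos": [0,0,0],"turn": 0,"jaw": -1},
  {"delta_pos": [0,0,0],"turn": 0,"jaw": -1},
])

```text
time: 13.8
tool_pos: [0.5403, -0.0923, 0.4427]
tcp_rot: [2.364, 2.069, -0.0]
wrist_force: [-0.3, 0.2, -0.4]
width: 0.688
grip_force: 77.3
```

Run:
```python
from h import *
togo(.5617,.009,-.137)
v=rd("wrist"); s,M=pose(); g=cv2.GaussianBlur(v[0],(3,3),0).astype(float).mean(2); z=s["tool_pos"][2]-.150
T=[(c,150+np.argmax(np.diff(g[150:185,c]))+.5) for c in range(265,380,6)]
L=[(230+np.argmax(np.diff(g[r,230:265]))+.5,r) for r in range(180,235,4)]
Rr=[(380+np.argmin(np.diff(g[r,380:412]))+.5,r) for r in range(180,235,4)]
for n,p in (("T",T),("L",L),("R",Rr)):
    q=((cast(v,p,z)-s["tool_pos"])@M*1000)[:,:2].astype(np.float32); f=cv2.fitLine(q,cv2.DIST_HUBER,0,.5,.01).ravel(); print(n,np.median(p,0),f[2:],"dir deg",np.degrees(np.arctan2(f[1],f[0]))%180)
cv2.imwrite("pics/w6.png",v[0][:,:,::-1])
```

```text
pos [ 0.5403 -0.0923  0.4427] tilt [-1.e-04 -3.e-04 -1.e+00] tool y yaw -0.1326 shift mm [103.3   7.8  -0. ] turn(tool z) 0.0044 q6 -0.082 F [-0.3  0.2 -0.4] t 13.8 w 0.688
T [322.  155.5] [60.426243   0.5050862] dir deg 89.86735
L [250.5 206. ] [ 38.596954 -31.40042 ] dir deg 179.65431
R [391.5 206. ] [38.73844  29.169434] dir deg 179.72104
```

Run:
```python
from h import *
g=cv2.imread("pics/w6.png").astype(int)
for c in (270,300,330,370): print(c,g[146:190:2,c].mean(1).round().astype(int).tolist())
im=g[100:260,200:440].astype(np.uint8); cv2.imwrite("pics/w6c.png",cv2.resize(im,None,fx=3,fy=3))
```

```text
270 [154, 145, 67, 41, 78, 130, 167, 175, 174, 173, 174, 174, 174, 175, 175, 172, 157, 152, 152, 152, 152, 152]
300 [91, 85, 45, 40, 75, 130, 167, 174, 173, 171, 173, 173, 173, 174, 172, 166, 144, 150, 148, 151, 149, 149]
330 [82, 80, 48, 41, 76, 132, 166, 171, 172, 172, 171, 171, 171, 171, 173, 166, 142, 148, 147, 149, 146, 141]
370 [75, 79, 45, 39, 75, 134, 164, 170, 170, 167, 162, 161, 148, 148, 149, 144, 124, 126, 126, 127, 127, 126]
```

View pics/w6c.png

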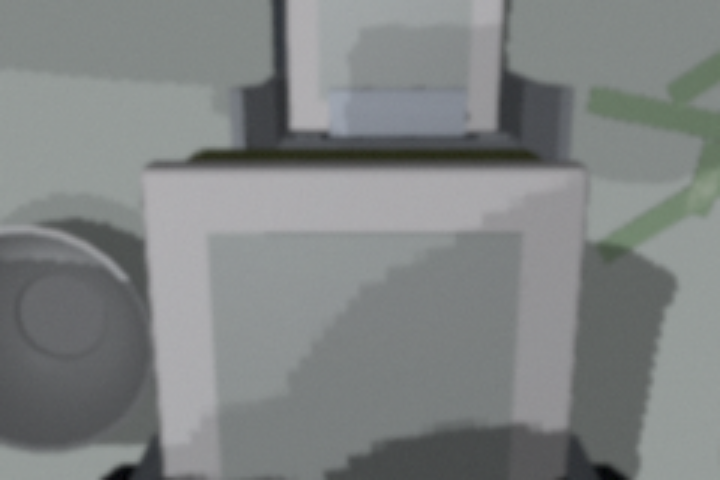

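>>> drive_tool([
  {"delta_pos": [33,3,0],"turn": 0.004,"jaw": -1},
  {"delta_pos": [33,3,0],"turn": 0,"jaw": -1},
  {"delta_pos": [33,2.5,0],"turn": 0,"jaw": -1},
  {"delta_pos": [0,0,22],"turn": 0,"jaw": -1},
  {"delta_pos": [0,0,21],"turn": 0,"jaw": -1},
  {"delta_pos": [0,0,0],"turn": 0,"jaw": -1},
  {"delta_pos": [0,0,0],"turn": 0,"jaw": -1},
  {"delta_pos": [0,0,0],"turn": 0,"jaw": -1},
])

```text
time: 14.52
tool_pos: [0.5627, 0.0017, 0.4005]
tcp_rot: [2.373, 2.058, 0.001]
wrist_force: [1.2, 0.0, -0.9]
width: 0.683
grip_force: 77.1
```

Run:
```python
from h import *
togo(.5617,.009,-.137)
v=rd("wrist"); s,M=pose(); g=cv2.GaussianBlur(v[0],(3,3),0).astype(float).mean(2); z=s["tool_pos"][2]-.150
T=[(c,150+np.argmax(np.diff(g[150:165,c]))+.5) for c in range(265,380,6)]
q=((cast(v,T,z)-s["tool_pos"])@M*1000); print(np.median(T,0),np.median(q,0))
```

```text
pos [0.5627 0.0017 0.4005] tilt [ 7.e-04 -3.e-04 -1.e+00] tool y yaw -0.1419 shift mm [ 7.1 -2.  -0. ] turn(tool z) -0.0049 q6 0.101 F [ 1.2  0.  -0.9] t 14.52 w 0.683
[322.  155.5] [ 59.17131624  -0.99027879 149.99909494]
```

>>> drive_tool([
  {"delta_pos": [3,-1,8],"turn": -0.004,"jaw": -1},
  {"delta_pos": [0,0,8],"turn": 0,"jaw": -1},
  {"delta_pos": [0,0,8],"turn": 0,"jaw": -1},
  {"delta_pos": [0,0,8],"turn": 0,"jaw": -1},
  {"delta_pos": [0,0,8],"turn": 0,"jaw": -1},
  {"delta_pos": [0,0,8],"turn": 0,"jaw": -1},
  {"delta_pos": [0,0,6],"turn": 0,"jaw": -1},
  {"delta_pos": [0,0,0],"turn": 0,"jaw": -1},
])

```text
time: 15.23
tool_pos: [0.5612, 0.0061, 0.3434]
tcp_rot: [-2.365, -2.064, 0.004]
wrist_force: [-1.2, -0.5, -1.7]
width: 0.685
grip_force: 77.2
```

>>> drive_tool([
  {"delta_pos": [0,0,6],"turn": 0,"jaw": -1},
  {"delta_pos": [0,0,6],"turn": 0,"jaw": -1},
  {"delta_pos": [0,0,6],"turn": 0,"jaw": -1},
  {"delta_pos": [0,0,0],"turn": 0,"jaw": -1},
  {"delta_pos": [0,0,0],"turn": 0,"jaw": -1},
])

```text
time: 15.65
tool_pos: [0.5625, 0.0062, 0.3292]
tcp_rot: [2.366, 2.065, 0.002]
wrist_force: [-2.9, 0.6, 7.4]
width: 0.684
grip_force: 78.4
```

>>> drive_tool([
  {"delta_pos": [0,0,7],"turn": 0,"jaw": -1},
  {"delta_pos": [0,0,7],"turn": 0,"jaw": -1},
  {"delta_pos": [0,0,7],"turn": 0,"jaw": -1},
  {"delta_pos": [0,0,7],"turn": 0,"jaw": -1},
  {"delta_pos": [0,0,0],"turn": 0,"jaw": -1},
])

```text
time: 16.07
tool_pos: [0.5628, 0.0062, 0.3004]
tcp_rot: [2.366, 2.064, 0.004]
wrist_force: [-0.3, 0.6, 5.8]
width: 0.682
grip_force: 78.1
```

>>> drive_tool([
  {"delta_pos": [0,0,6],"turn": 0,"jaw": -1},
  {"delta_pos": [0,0,6],"turn": 0,"jaw": -1},
  {"delta_pos": [0,0,6],"turn": 0,"jaw": -1},
  {"delta_pos": [0,0,4],"turn": 0,"jaw": -1},
  {"delta_pos": [0,0,0],"turn": 0,"jaw": -1},
  {"delta_pos": [0,0,0],"turn": 0,"jaw": -1},
])

```text
time: 16.57
tool_pos: [0.5629, 0.0061, 0.2795]
tcp_rot: [2.366, 2.064, 0.004]
wrist_force: [-2.1, -0.7, 8.6]
width: 0.683
grip_force: 78.4
```

Run:
```python
from h import *
togo(.5617,.009,-.137,.279)
v=rd("wrist"); cv2.imwrite("pics/w7.png",v[0][:,:,::-1])
sc=rd("scene"); p=proj(sc,[[.5617-.0072,.009+.0535,.15],[.5617+.0072,.009-.0535,.15]]); print(p)
for a,b in p.round().astype(int): print(sc[0][b-3:b+4,a-4:a+5].mean(2).round().astype(int).tolist())
```

```text
pos [0.5629 0.0061 0.2795] tilt [ 3.e-03  1.e-04 -1.e+00] tool y yaw -0.136 shift mm [ 2.7 -1.6  0.5] turn(tool z) 0.001 q6 0.102 F [-2.1 -0.7  8.6] t 16.57 w 0.683
[[337.71242944 182.2341681 ]
 [305.61611121 190.21230614]]
[[114, 84, 76, 79, 75, 83, 85, 87, 87], [114, 85, 76, 79, 80, 78, 83, 85, 84], [111, 84, 86, 93, 99, 97, 82, 83, 85], [88, 82, 123, 140, 141, 141, 109, 84, 85], [85, 84, 121, 140, 145, 143, 109, 84, 86], [84, 83, 114, 135, 143, 143, 106, 85, 82], [103, 111, 124, 137, 141, 141, 119, 89, 82]]
[[74, 113, 133, 135, 116, 118, 140, 157, 158], [77, 103, 106, 102, 97, 117, 144, 158, 156], [74, 81, 90, 95, 96, 110, 122, 132, 137], [78, 84, 87, 89, 88, 91, 90, 94, 98], [77, 76, 79, 79, 77, 73, 73, 89, 96], [78, 74, 74, 73, 70, 71, 76, 87, 95], [75, 76, 76, 74, 75, 77, 74, 89, 94]]
```

Run:
```python
from h import *
im=rd("scene")[0]; n=im[178:194,298:312].mean(2).round().astype(int)
r=cv2.resize(cv2.imread("pics/s3.png")[:400,:425],(85,80),interpolation=cv2.INTER_AREA)[178-140:194-140,298-280:312-280].mean(2).round().astype(int)
print(np.hstack([n,r]))
w=cv2.imread("pics/w7.png").mean(2); print(w[120:260:6,320].round().astype(int))
```

```text
[[133 120 103  91  88  86  87  84  90 121 143 151 148 150 135 119 101  91
   88  86  86  85  89 119 143 152 151 151]
 [137 123 104  89  83  77  79  78  80 116 143 150 151 149 137 120 103  91
   83  77  77  78  82 117 143 150 152 151]
 [137 122 105  91  80  78  75  77  81 115 143 151 148 152 138 122 106  95
   83  75  75  75  81 111 141 149 152 152]
 [143 124 106  96  84  77  79  76  75 104 136 148 149 150 140 123 108  94
   86  79  76  75  81 105 139 149 150 149]
 [140 124 109  95  87  79  78  75  78 101 136 151 150 151 141 124 107  93
   86  80  77  74  78 104 138 151 150 151]
 [141 122 104  93  89  87  85  89  88 106 138 150 151 150 142 122 101  91
   89  87  85  87  90 108 139 151 150 150]
 [142 111  86  87  98 108 121 128 127 120 138 149 150 148 140 111  87  83
   95 109 121 126 124 121 140 151 151 150]
 [143 111  80  82  94 124 141 143 143 126 138 149 151 150 142 111  83  75
   90 124 142 143 141 130 139 150 153 150]
 [150 117  85  77  87 122 143 143 140 125 139 151 151 148 148 117  87  75
   87 123 141 143 136 130 136 148 151 152]
 [150 117  85  79  75 114 132 136 116 115 139 1
[... 171 characters left out ...]
41 157 158 155]
 [151 125  93  77  74  83  91  98  96 107 120 132 136 133 145 124  94  78
   73  86  95  97  98 109 126 140 138 135]
 [150 124  91  76  77  83  86  89  88  89  92  95 100  99 135 124  93  79
   77  82  89  88  87  91  96 116 112 103]
 [147 133 101  81  80  77  77  77  72  73  72  89  94  94 133 132 103  83
   79  77  79  79  77  75  76  92  95  97]
 [135 149 130  95  78  70  74  73  72  76  70  89  92  96 129 145 130  96
   78  74  74  76  74  73  75  86  93  95]
 [130 147 138 101  80  74  75  76  77  72  77  84  98  98 110 137 137 101
   77  73  74  74  73  73  76  87  95  97]]
[119 121 121 122  73  74  74 169 171 167 168 165 163 140 140 139 139 137
 137 137 135 134 107  82]
```

The catch pixels match the latched deep-tub picture almost exactly, so both are closed. Releasing.

>>> drive_tool([
  {"delta_pos": [0,0,0],"turn": 0,"jaw": 1},
  {"delta_pos": [0,0,0],"turn": 0,"jaw": 1},
  {"delta_pos": [0,0,0],"turn": 0,"jaw": 1},
  {"delta_pos": [0,0,0],"turn": 0,"jaw": 1},
  {"delta_pos": [0,0,0],"turn": 0,"jaw": 1},
  {"delta_pos": [0,0,0],"turn": 0,"jaw": 1},
])

```text
time: 17.22
tool_pos: [0.5618, 0.0061, 0.2773]
tcp_rot: [-2.367, -2.065, 0.001]
wrist_force: [-0.1, -0.8, -0.5]
width: 1.004
grip_force: 0.0
```

>>> drive_tool([
  {"delta_pos": [0,0,-15],"turn": 0,"jaw": 1},
  {"delta_pos": [0,0,-25],"turn": 0,"jaw": 1},
  {"delta_pos": [0,0,-35],"turn": 0,"jaw": 1},
  {"delta_pos": [0,0,-35],"turn": 0,"jaw": 1},
  {"delta_pos": [0,0,-28],"turn": 0,"jaw": 1},
  {"delta_pos": [0,0,0],"turn": 0,"jaw": 1},
  {"delta_pos": [0,0,0],"turn": 0,"jaw": 1},
])

```text
time: 17.8
tool_pos: [0.5626, 0.0061, 0.4184]
tcp_rot: [2.364, 2.063, 0.006]
wrist_force: [-0.1, 0.0, -0.7]
width: 0.997
grip_force: 0.0
```

Run:
```python
from h import *
togo(.5617,.009,-.137)
v=rd("wrist"); a=v[0].astype(int).mean(2); b=cv2.imread("pics/w4.png").astype(int).mean(2)
# compare dispenser mouth with the latched deep-tub view (w4), up to a small shift
t=b[100:285,265:375].astype(np.float32); r=cv2.matchTemplate(a.astype(np.float32),t,cv2.TM_CCOEFF_NORMED); print(cv2.minMaxLoc(r))
for nm,im in (("now",a),("w4",b)):
    for r0,r1 in ((120,160),(240,275)):
        print(nm,im[r0:r1:2,320].round().astype(int).tolist())
```

```text
pos [0.5626 0.0061 0.4184] tilt [ 5.4e-03 -2.0e-04 -1.0e+00] tool y yaw -0.136 shift mm [ 2.8 -1.3 -0. ] turn(tool z) 0.001 q6 0.103 F [-0.1  0.  -0.7] t 17.8 w 0.997
(-0.39269089698791504, 0.9651545882225037, (298, 165), (265, 97))
now [69, 68, 67, 95, 157, 163, 161, 160, 160, 159, 160, 148, 151, 153, 152, 150, 152, 151, 148, 137]
now [89, 89, 79, 77, 116, 140, 144, 143, 143, 135, 71, 41, 81, 85, 85, 85, 85, 87]
w4 [101, 67, 66, 67, 70, 130, 163, 162, 160, 159, 157, 157, 156, 147, 151, 150, 151, 150, 149, 137]
w4 [90, 89, 88, 87, 79, 130, 144, 145, 142, 141, 140, 106, 40, 63, 85, 87, 83, 84]
```

The mouth view matches the latched state (correlation 0.965, both catches bright over the lid), and the gripper is clear. Handing in.

```bash
python3 -c "
from workcell import bot
print(bot.finish_job())"
```

```text
the job is handed in; nothing more can be done
None
```

I loaded the deep tub, then the shallow tub on top, and the camera views show both catches closed over each lid; I handed the job in at about 18 s, and the hand-in returned no verdict.

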